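# Straightedge to a copper bar, then its knurled nut a quarter turn slack

## Robot

A 6-joint arm with a two-finger parallel gripper is mounted at the origin on the work surface. World frame = base frame: x ahead of the robot, y to its left, z up, the work surface at z = 0. Lengths are in m, angles in rad, forces in N, time in s.
With the tool pointing down it reaches from about 0.35 to 0.85 m from the base axis. Payload 8.1 kg.
Tool frame: the origin (TCP) lies on the centre line of the jaws, within the pads' length; the fingertips stand 22 mm ahead of it and the grasp point (between the pads) lies 3 mm ahead of it; z points along the fingers, y is the line along which they close (so a half turn about z gives the same grasp; the last joint's range is limited). The gripper opens to 93 mm and grips with 3 to 60 N. Pads are 15 mm wide; open, the fingers measure 128 mm over their backs; the gripper's body (75 mm by 188 mm) begins 65 mm behind the grasp point.
Start: joints at [1.159, 0.13, 1.488, -0, 1.523, -0.085], TCP at [0.193, 0.568, 0.241] pointing down, gripper open.
Joint ranges: [-2.96, 2.96], [-0.89, 2.26], [0.02, 2.5], [-1.34, 4.48], [0, 2.73], [-2.66, 2.66]. Speed limits (rad/s): [2.39, 2.39, 2.79, 3.14, 3.14, 3.14].

## Interface

Orientations are given as a rotation vector (axis times angle).
In Python, from plant import robot, read_camera gives the robot as it stands (robot), with the cameras as plain functions.
- The arm moves only by the shell command python3 inch.py 'ROWS' [FORCE]. ROWS is a JSON list of rows, 1 to 20 of them, each written [opening, [dx, dy, dz], turn]: the finger opening in m, then dx, dy, dz in m, then a turn about the tool's z in rad; each row shifts and turns the commanded pose from where the row before left it, along the tool's axes as they then stand; what a row does not reach is not made up. A row lasts 1/10 s, in which the tool goes at most 0.05 m and 0.15 rad, less where a joint would pass 70% of its speed; a pose out of reach is approached as far as the arm can. The fingers move at their own pace and stop on an object; FORCE is the grip in N (left out, the last holds). Time passes only in rows, so rows that do not move let the fingers close. It prints the time, the measured TCP pose, the force, the opening and the grip force at its end. Input that does not fit is refused with a message, and nothing moves.
- robot.read_state(): the state, without advancing time (a new reading comes with each control period).
- read_camera(name): name is "scene" or "top" or "wrist"; returns a dict with "image" (420x560x3 uint8, red, green, blue), "fx", "fy", "cx", "cy" (pixels), "R" (3x3) and "t" (3): a world point X has camera coordinates R X + t. Camera axes: x right, y down, z forward; pixel columns grow to the right and rows downward; lengths in m; the calibration is good to about 2 mm. A picture is of the moment at which its call begins. There is no depth.
- robot.close_job(): hands the job in; it is judged then, once.
The state is a dict: "t": time; "q": joint angles; "dq": joint speeds; "joint_torque": joint torques, N m; "tool_pos": TCP position; "orientation": TCP orientation; "force": force on the tool from outside, world axes, zero at the start; "wrist_torque": the same for the moment, N m; "opening": finger opening in m; "gripper_force": force on a finger pad.
Only numpy, scipy, OpenCV 4.12 (cv2) and the standard library are available. Lean on these libraries where they do the work, as an engineer would, in place of code of your own. Each camera call takes 0.05 s, during which the arm holds its last target. There are 200 camera calls.

## Task

Lay the straightedge flat on the brown terminal board, flush along the copper bar's front edge (the one towards the robot) and about centred on the bar, and let go of it. Then screw the brass knurled nut on the bar's stud clockwise until it bottoms out, and back it off a quarter turn, so that the bar can still be tapped true to the straightedge. Finish while still gripping the nut there, so that it cannot creep: do not let go of it at the end; the straightedge must still lie flush, and the other things on the bench stay where they are.

Things in the scene. Friction and masses are not known exactly. Their poses are not given: they have to be found in the camera images.
- straightedge: loose aluminium straightedge, base 50 mm wide (its x) x 220 mm long (its y) x 6 mm, 0.22 kg, with a black grip rail in the middle, 16 mm wide (x) x 90 mm long (y), its top 32 mm above the underside: grip it across the 16 mm. Origin: centre of the underside, z up. Starts flat on the green bench, off the board. Either long edge may go against the bar
- board: fixed brown terminal board, 12 mm thick, origin on the bench top: x -85 to 95 mm, y -150 to 150 mm. -x looks to the robot, turned up to 20 degrees. Copper bar on it: x 15 to 45, y -120 to 120 mm, top 20 mm above the bench. In front of the bar the board is bare but for 3 mm screw heads at x -72, y +-138 mm. Two studs at x 30 mm, 50 mm high: brass nut at y -100 mm, hexagon nut at y 100 mm
- bar_front (a point): middle of the copper bar's lower front edge, on the board's top face (12 mm above the bench); axes as the board's: y along the edge, -x away from the bar. The straightedge is flush when its origin lies 25 mm in front of this point (x = -25 mm, z = 0) with its y along this y, either way round
- nut: brass knurled nut with a white stripe on top, already started on its 10 mm stud: knurled rim 36 mm in diameter, 8 mm high, on a 20 mm collar 12 mm high. Origin: centre of the underside, z up. Bottomed out, the rim is 34 to 42 mm above the bench; it rises 1.5 mm a turn. Clockwise from above goes down to a hard stop. Thread friction 0.06 N m: it stays where it is left
- nut_turn (a joint): angle of the nut from bottomed out, rad: 0 = bottomed out, grows as it is unscrewed (counter-clockwise from above); starts at 3.0 to 5.4; a quarter turn backed off is 1.57
- contactor_a: one of two contactors, dark base 74 x 45 mm, white top, 62 mm high, loose; leave alone. Origin: centre of the underside
- contactor_b: the other contactor, the same; leave alone. Origin: centre of the underside
- driver: cream and blue electric screwdriver lying on its side, about 300 x 42 x 43 mm, loose; leave alone. Origin: centre of the underside
- knife: yellow utility knife, 130 x 20 x 12 mm, loose; leave alone. Origin: centre of the underside
- wrench: steel wrench, 180 mm long, loose; leave alone. Origin: centre of the underside
- spare_nut: spare knurled nut of grey steel, 36 mm across and 20 mm high, loose on the bench; leave alone. Origin: centre of the underside
- bin: black parts bin with metal lugs, 110 x 150 x 60 mm, loose; leave alone. Origin: centre of the underside

How it is judged:
On the way, in this order (a step that is already met when the one before it is completed fails the run):
1. straightedge laid flat on the board, flush along the bar's front edge, and released (x of straightedge in the frame of bar_front between -0.0275 and -0.0232 m and y of straightedge in the frame of bar_front between -0.045 and 0.045 m and z of straightedge in the frame of bar_front between -0.003 and 0.003 m and angle between the y axis of straightedge and the y axis of bar_front, either way round below 0.025 rad and angle between straightedge's own z axis and vertical below 0.03 rad and contact force between each of the fingers, the arm and straightedge below 0.2 N), for 0.3 s.
2. nut run down until it bottoms out (x of straightedge in the frame of bar_front between -0.0275 and -0.0232 m and y of straightedge in the frame of bar_front between -0.045 and 0.045 m and z of straightedge in the frame of bar_front between -0.003 and 0.003 m and angle between the y axis of straightedge and the y axis of bar_front, either way round below 0.025 rad and angle between straightedge's own z axis and vertical below 0.03 rad and value of joint nut_turn below 0.06 rad).
At the end, for the whole second after the job is handed in: Nut, having bottomed out, backed off 63 to 117 degrees, still, gripped by the fingers (over 5 N). Straightedge untouched, flat on the board, edge within 2 mm of the bar's front edge and 1.4 degrees of parallel, middle within 45 mm of the bar's middle (all of step 1 and value of joint nut_turn between 1.1 and 2.04 rad and contact force between the fingers and nut above 5 N and linear speed of each of nut, straightedge below 0.01 m/s and angular speed of nut below 0.1 rad/s); the arm keeps its last pose, push and grip.
It fails at once if another thing on the bench is pushed away (more than 20 mm) (distance of any of contactor_a, contactor_b, driver, knife, wrench, spare_nut, bin from where it was at the start of the episode above 0.02 m).
It also fails if it takes over 66 s, if anything falls off the work surface, if the arm or the gripper's body presses on something with over 40 N, if the wrist force passes 120 N, or if a joint passes its speed limit or range.

## Working session

There is one attempt and no reset: what is moved stays moved. The work goes in short steps, Python scripts to look and compute and a shell command to move; the robot and the scene stay as the last step left them, time stands still between calls to the robot, and variables do not carry over. Pictures are saved under pics/ and viewed, at most 10 in all, crops included, and the job is handed in when it is done.

```bash
ls; mkdir -p pics
cat > h.py <<'E'
import numpy as np, cv2
from plant import robot, read_camera
def snap(n,f=None):
    c=read_camera(n)
    if f: cv2.imwrite('pics/'+f,c['image'][:,:,::-1])
    np.savez('pics/'+(f or n)+'.npz',**c)
    return c
def onplane(c,uv,z):
    R=np.array(c['R']);t=np.array(c['t'])
    d=R.T@np.array([(uv[0]-c['cx'])/c['fx'],(uv[1]-c['cy'])/c['fy'],1]);o=-R.T@t
    return o+d*(z-o[2])/d[2]
def proj(c,X):
    p=np.array(c['R'])@np.array(X)+np.array(c['t']);return np.array([c['fx']*p[0]/p[2]+c['cx'],c['fy']*p[1]/p[2]+c['cy']])
def tri(obs):
    A=[];b=[]
    for c,(u,v) in obs:
        R=np.array(c['R']);t=np.array(c['t']);x=(u-c['cx'])/c['fx'];y=(v-c['cy'])/c['fy']
        A+=[R[0]-x*R[2],R[1]-y*R[2]];b+=[x*t[2]-t[0],y*t[2]-t[1]]
    s=np.linalg.lstsq(np.array(A),np.array(b),rcond=None);return s[0],s[1]
def load(f): return dict(np.load('pics/'+f+'.npz'))
E
python3 - <<'E'
from h import *
for n in ['top','scene','wrist']:
    c=snap(n,n+'0.png'); print(n,c['fx'],-np.array(c['R']).T@c['t'],np.array(c['R']).round(2).tolist())
a=np.hstack([cv2.imread(f'pics/{n}0.png') for n in ['scene','wrist']]);cv2.imwrite('pics/sw.png',cv2.resize(a,(800,300)))
print(robot.read_state())
E
```

```text
inch.py
pics
plant.py
top 505.0472924264131 [ 0.3291691  -0.03410182  1.54605642] [[-0.02, -1.0, -0.0], [-0.99, 0.02, -0.16], [0.16, -0.0, -0.99]]
scene 383.01668496761386 [ 1.07483002 -0.24600007  0.94061521] [[0.39, 0.92, -0.01], [0.78, -0.34, -0.52], [-0.48, 0.2, -0.85]]
wrist 291.86615539278813 [0.11814122 0.59336831 0.38451959] [[0.32, 0.95, -0.0], [0.91, -0.31, 0.28], [0.27, -0.09, -0.96]]
{'t': 0.15, 'q': array([ 1.15857268e+00,  1.31012430e-01,  1.48898533e+00, -1.93603725e-05,
        1.52299302e+00, -8.53894847e-02]), 'dq': array([-7.92125044e-04, -2.58013259e-03, -6.18064058e-03,  5.97213117e-05,
        7.84917776e-04, -5.55968661e-04]), 'joint_torque': array([ 1.27467159e-03, -5.60472322e+01, -4.92338169e+01,  7.69260200e-02,
        3.04689165e-02, -1.47556830e-04]), 'tool_pos': array([0.19245104, 0.56788788, 0.23983767]), 'orientation': array([-5.11053386e-01, -3.09941590e+00,  2.13580009e-03]), 'force': array([-0.01467253, -0.12088324, -0.21882764]), 'wrist_torque': array([-0.03223987, -0.01121395,  0.01736304]), 'gripper_force': 0.0, 'opening': 0.0927689488594968}
```

View pics/top0.png

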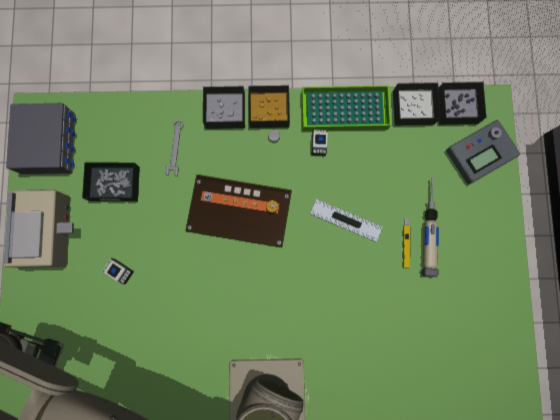

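View pics/scene0.png

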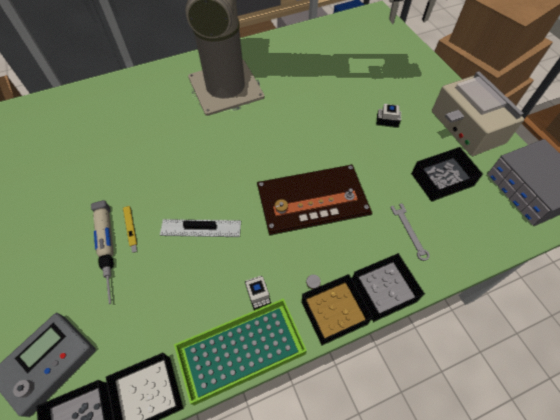

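Top view: board centred about (239,211) with copper bar across (205–280, 198–207), brass nut at (272,206), straightedge at (346,220) with rail (332–362, 214–227). Scene view: nut (281,206), straightedge (201,228), rail (200,226). I get coarse positions, then refine with the wrist camera.

Run:
```python
from h import *
T=load('top0.png');S=load('scene0.png')
def rail(c,x0,x1,y0,y1):
    g=c['image'][y0:y1,x0:x1].max(2);ys,xs=np.nonzero(g<45);r=cv2.minAreaRect(np.c_[xs,ys].astype(np.float32));return (xs.mean()+x0,ys.mean()+y0),r,len(xs)
a=rail(T,315,378,205,235);b=rail(S,170,235,219,233);print(a,b)
print('rail',tri([(T,a[0]),(S,b[0])]))
print('nut',tri([(T,(272.5,206.5)),(S,(281,205.5))]))
print('hex',tri([(T,(207.5,196.5)),(S,(349.5,194))]))
for uv in [(198,180),(291,188.5),(284,245),(188,232)]: print(onplane(T,uv,.012))
# straightedge ends
print(onplane(T,(314,208),.006),onplane(T,(380,232),.006))
c=a[1];th=np.deg2rad(c[2]);print(c)
```

```text
((np.float64(346.11475409836066), np.float64(219.63934426229508)), ((31.103450775146484, 14.758623123168945), (27.836965560913086, 4.464418888092041), 23.198591232299805), 122) ((np.float64(199.1004366812227), np.float64(224.84279475982532)), ((29.5, 5.5), (7.0, 31.0), 90.0), 229)
rail (array([ 0.51629348, -0.24957781,  0.01871977]), array([4.66208483e-06]))
nut (array([ 0.55834581, -0.02422236,  0.03758642]), array([4.7481575e-07]))
hex (array([0.59439649, 0.1735617 , 0.02705515]), array([2.90761244e-07]))
[0.64926466 0.2048868  0.012     ]
[ 0.6172817  -0.08260712  0.012     ]
[ 0.44326485 -0.05746024  0.012     ]
[0.48810831 0.23431683 0.012     ]
[ 0.55600361 -0.15231218  0.006     ] [ 0.47817408 -0.35197185  0.006     ]
((31.103450775146484, 14.758623123168945), (27.836965560913086, 4.464418888092041), 23.198591232299805)
```

```bash
python3 inch.py '[[0.06,[-0.0316,-0.0372,0],0],[0.06,[-0.0316,-0.0372,0],0],[0.06,[-0.0316,-0.0372,0],0],[0.06,[-0.0316,-0.0372,0],0],[0.06,[-0.0316,-0.0372,0],0],[0.06,[-0.0316,-0.0372,0],0],[0.06,[-0.0316,-0.0372,0],0],[0.06,[-0.0316,-0.0372,0],0],[0.06,[-0.0316,-0.0372,0],0],[0.06,[-0.0316,-0.0372,0],0],[0.06,[-0.0316,-0.0372,0],0],[0.06,[-0.0316,-0.0372,0],0],[0.06,[-0.0316,-0.0372,0],0],[0.06,[-0.0316,-0.0372,0],0]]'
python3 inch.py '[[0.06,[0,0,0],0.15],[0.06,[0,0,0],0.15],[0.06,[0,0,0],0.15],[0.06,[0,0,0],0.15],[0.06,[0,0,0],0.15],[0.06,[0,0,0],0.15],[0.06,[0,0,0],0.15],[0.06,[0,0,0],0.15],[0.06,[0,0,0],0.15],[0.06,[0,0,0],0.15],[0.06,[0,0,0],0.11],[0.06,[0,0,0],0]]'
python3 - <<'E'
from h import *
c=snap('wrist','w1.png')
s=robot.read_state();print(s['tool_pos'],s['orientation'],s['q'])
E
```

```text
t: 1.55
tool_pos: [0.4446, -0.0691, 0.2406]
orientation: [0.512, 3.099, 0.0]
force: [1.5, 0.6, 0.5]
opening: 0.0596
gripper_force: 0.0
t: 2.75
tool_pos: [0.4442, -0.0669, 0.2404]
orientation: [-2.59, -1.778, 0.0]
force: [0.5, 0.8, -0.4]
opening: 0.0603
gripper_force: 0.0
[ 0.44424321 -0.06694074  0.24043009] [-2.58615008e+00 -1.78312559e+00  3.78398385e-04] [-2.63782501e-01 -2.88843092e-01  1.88574215e+00  1.13593632e-05
  1.54507947e+00  9.97382419e-02]
```

View pics/w1.png

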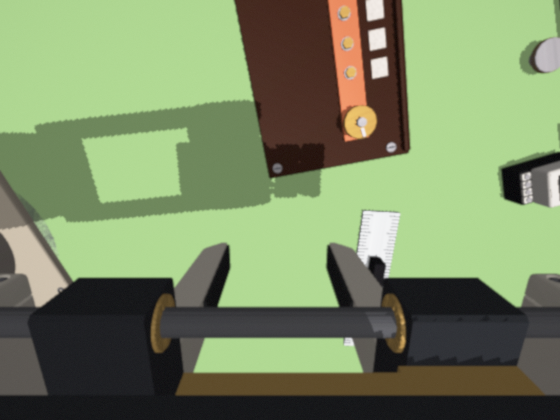

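Wrist view: bar from (345,0) to (355,140), nut at (359,123), near board edge corners (270,177)/(408,153), straightedge far end (362–398, 211). I back off along the tool to see the whole straightedge.

```bash
python3 inch.py '[[0.06,[-0.0375,0.022,0],0],[0.06,[-0.0375,0.022,0],0],[0.06,[-0.0375,0.022,0],0],[0.06,[-0.0375,0.022,0],0],[0.06,[-0.0375,0.022,0],0],[0.06,[-0.0375,0.022,0],0],[0.06,[0,0,0],0],[0.06,[0,0,0],0]]'
python3 - <<'E'
from h import *
c=snap('wrist','w2.png')
s=robot.read_state();print(s['tool_pos'],s['orientation'],s['q'])
E
```

```text
t: 3.6
tool_pos: [0.4867, -0.325, 0.2397]
orientation: [-2.586, -1.78, 0.0]
force: [-0.0, 0.3, 1.1]
opening: 0.0602
gripper_force: 0.0
[ 0.48690429 -0.32404063  0.24012293] [-2.58616813e+00 -1.78136810e+00  4.40595898e-05] [-6.75064663e-01  9.10952979e-02  1.53135413e+00  3.43902411e-04
  1.52038084e+00 -3.10633145e-01]
```

View pics/w2.png

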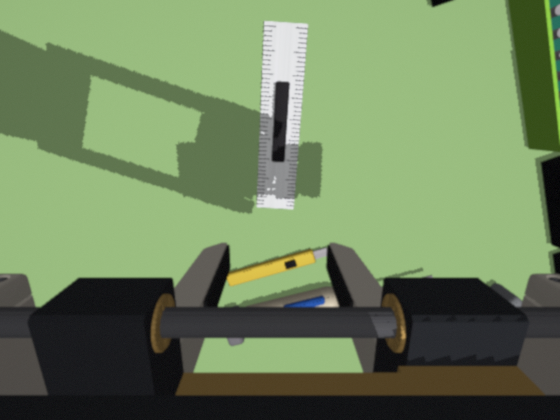

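Wrist view: straightedge corners (264,22), (308,24), (294,209), (257,207); rail top from (281,82) to (279,161); knife ahead of the fingers at (270,268).

Run:
```python
from h import *
W=load('w2.png');T=load('top0.png');S=load('scene0.png');W1=load('w1.png')
im=W['image'];hsv=cv2.cvtColor(im,cv2.COLOR_RGB2HSV)
m=np.zeros(im.shape[:2],np.uint8);roi=(slice(5,222),slice(235,330))
m[roi]=(hsv[roi][...,1]<70)*255
m=cv2.morphologyEx(m,cv2.MORPH_CLOSE,np.ones((9,9)))
ct=max(cv2.findContours(m,0,2)[0],key=cv2.contourArea)[:,0]
P=np.array([onplane(W,p,.006)[:2] for p in ct])*1000
r=cv2.minAreaRect(P.astype(np.float32));print('plate',r)
g=im.max(2)<40;ys,xs=np.nonzero(g[70:175,262:300]);xs=xs+262;ys=ys+70
P=np.array([onplane(W,p,.032)[:2] for p in zip(xs,ys)])*1000
print('rail@32',cv2.minAreaRect(P.astype(np.float32)),P.mean(0))
print('tri',tri([(W,(xs.mean(),ys.mean())),(T,(346.1,219.6))]),tri([(W,(xs.mean(),ys.mean())),(S,(199.1,224.8))]))
# plate corners tri heights
print('corner',tri([(W,(398-398+264,22)),(T,(314.5,201.5))]))
print('nut',tri([(W1,(360,122.5)),(T,(272.5,206.5)),(S,(281,205.5))]))
```

```text
plate ((517.5105590820312, -251.34683227539062), (223.10623168945312, 52.99106979370117), 65.69925689697266)
rail@32 ((514.8117065429688, -252.87869262695312), (80.14083862304688, 11.980127334594727), 69.12345123291016) [ 508.28485691 -269.63185168]
tri (array([ 0.51366017, -0.26176128, -0.00719536]), array([0.00028028])) (array([ 0.50849875, -0.26085574,  0.00846153]), array([0.00020206]))
corner (array([ 0.5519662 , -0.15446635,  0.05649176]), array([0.00052267]))
nut (array([ 0.55937879, -0.02490586,  0.04005244]), array([4.82129629e-06]))
```

Run:
```python
from h import *
W=load('w2.png')
for uv in [(264,22),(308,24),(294,209),(257,207)]: print(onplane(W,uv,.006)*1000)
im=W['image'];big=cv2.resize(im[10:220,230:330,::-1],None,fx=2.8,fy=2.8,interpolation=cv2.INTER_CUBIC)
hsv=cv2.cvtColor(im,cv2.COLOR_RGB2HSV);m=((hsv[...,1]<70)*255).astype(np.uint8)[10:220,230:330]
b2=cv2.resize(cv2.merge([m]*3),None,fx=2.8,fy=2.8)
cv2.imwrite('pics/z.png',np.hstack([big,b2]))
```

```text
[ 540.02423277 -142.0688076     6.        ]
[ 586.07579199 -161.79363876    6.        ]
[ 496.19759341 -362.31215421    6.        ]
[ 450.52762821 -341.8972691     6.        ]
```

View pics/z.png

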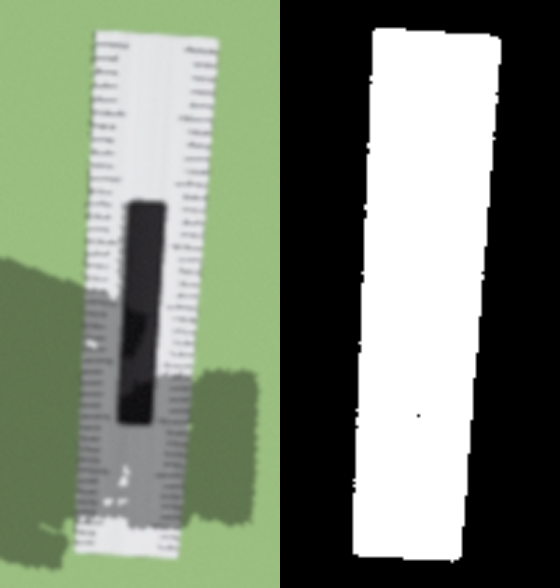

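Mask clean: straightedge centre ≈ (0.518,-0.2515), axis at 65.8°. Move above and partly down, then second view for height.

```bash
python3 inch.py '[[0.06,[0.039,0.0015,0.03],0.029],[0.06,[0.04,0.0,0.03],0.029],[0.06,[0,0,0.04],0],[0.06,[0,0,0.01],0],[0.06,[0,0,0],0]]'
python3 - <<'E'
from h import *
c=snap('wrist','w3.png')
s=robot.read_state();print(s['tool_pos'],s['orientation'])
E
```

```text
t: 4.15
tool_pos: [0.5165, -0.2499, 0.1292]
orientation: [-2.634, -1.705, 0.003]
force: [-0.0, 0.5, 0.8]
opening: 0.0601
gripper_force: 0.0
[ 0.51766953 -0.25121407  0.13129419] [-2.63789148e+00 -1.70560613e+00  4.79981308e-04]
```

View pics/w3.png

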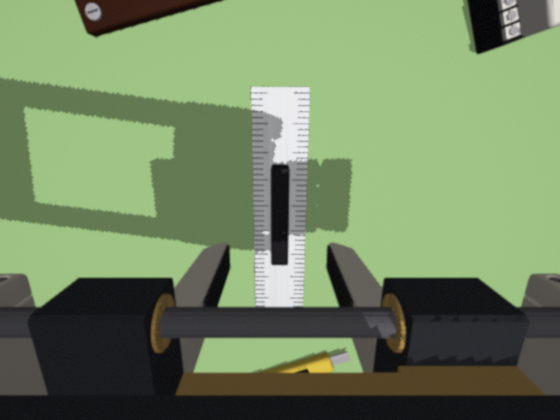

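Straightedge is vertical and centred (rail 271–289 at columns, ends rows 165 and 265; fingers 228/328).

Run:
```python
from h import *
A=load('w2.png');B=load('w3.png')
print(tri([(A,(282.5,82.1)),(B,(280.5,165.3))]),tri([(A,(278.1,161.1)),(B,(280,265))]))
print(onplane(B,(280.2,165.3),.032),onplane(B,(280,265),.032))
print([onplane(B,(u,v),.006) for u,v in [(250.5,87.5),(310,87.5)]])
```

```text
(array([ 0.53684542, -0.21032447,  0.0204949 ]), array([1.24104744e-07])) (array([ 0.50031469, -0.2915152 ,  0.03299081]), array([2.1058946e-08]))
[ 0.5374306 -0.2088599  0.032    ] [ 0.50020436 -0.29202409  0.032     ]
[array([ 0.53988782, -0.14139432,  0.006     ]), array([ 0.58613693, -0.16213317,  0.006     ])]
```

```bash
python3 inch.py '[[0.06,[0,0,0.035],0],[0.06,[0,0,0.035],0],[0.06,[0,0,0.02],0],[0.06,[0,0,0.008],0],[0.06,[0,0,0],0],[0.0,[0,0,0],0],[0.0,[0,0,0],0],[0.0,[0,0,0],0],[0.0,[0,0,0],0],[0.0,[0,0,0],0],[0.0,[0,0,0],0]]' 40
```

```text
t: 5.3
tool_pos: [0.5178, -0.2515, 0.0327]
orientation: [-2.639, -1.704, 0.0]
force: [-2.9, 0.7, 2.2]
opening: 0.0162
gripper_force: 1.4
```

```bash
python3 inch.py '[[0.0,[0,0,0],0],[0.0,[0,0,0],0],[0.0,[0,0,-0.03],0],[0.0,[0,0,-0.04],0],[0.0,[0,0,-0.04],0],[0.0,[0.02,0,-0.04],0],[0.0,[0.03,0.0,-0.04],0],[0.0,[0,0,0],0],[0.0,[0,0,0],0]]'
python3 - <<'E'
from h import *
c=snap('wrist','w4.png')
s=robot.read_state();print(s['tool_pos'],s['orientation'])
E
```

```text
t: 6.2
tool_pos: [0.5391, -0.2057, 0.2234]
orientation: [2.636, 1.705, 0.001]
force: [-0.6, -0.6, -2.0]
opening: 0.0155
gripper_force: 40.0
[ 0.53795452 -0.20586794  0.22146993] [-2.63789094e+00 -1.70459023e+00  1.53318845e-03]
```

View pics/w4.png

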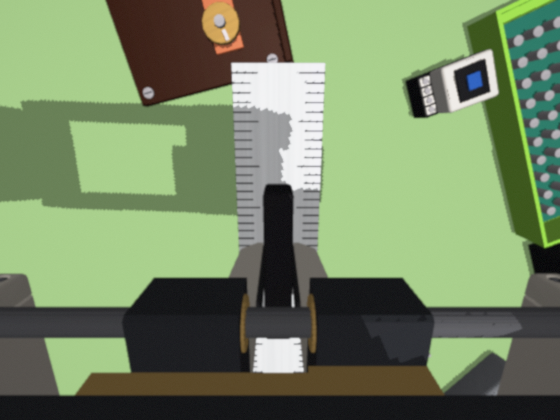

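Straightedge is held level and square; nut at (220,22). I swing to align with the board and look along the bar.

```bash
python3 inch.py '[[0.0,[0.034,-0.018,0],0],[0.0,[0.034,-0.018,0],0],[0.0,[0.034,-0.018,0],0],[0.0,[0,0,0],-0.14],[0.0,[0,0,0],-0.14],[0.0,[0,0,0],0],[0.0,[0,0,0],0]]'
python3 - <<'E'
from h import *
c=snap('wrist','w5.png')
s=robot.read_state();print(s['tool_pos'],s['orientation'])
E
```

```text
t: 6.95
tool_pos: [0.5302, -0.0912, 0.2206]
orientation: [-2.379, -2.048, 0.003]
force: [0.2, -0.2, -1.2]
opening: 0.0157
gripper_force: 40.0
[ 0.53041703 -0.09124481  0.22110896] [-2.37902870e+00 -2.04872929e+00  2.31150349e-03]
```

View pics/w5.png

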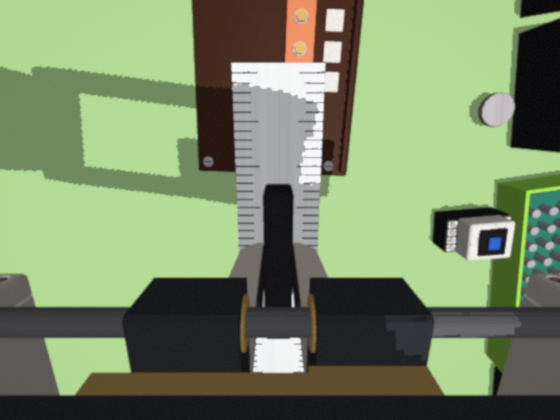

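```bash
python3 inch.py '[[0.0,[0.011,-0.027,-0.033],0],[0.0,[0.011,-0.027,-0.033],0],[0.0,[0.011,-0.027,-0.033],0],[0.0,[0.011,-0.027,-0.033],0],[0.0,[0,0,0],0],[0.0,[0,0,0],0]]'
python3 - <<'E'
from h import *
c=snap('wrist','w6.png')
s=robot.read_state();print(s['tool_pos'],s['orientation'])
E
```

```text
t: 7.6
tool_pos: [0.4309, -0.032, 0.3553]
orientation: [2.376, 2.052, 0.002]
force: [-0.1, -0.0, -3.0]
opening: 0.016
gripper_force: 40.0
[ 0.43070334 -0.03214423  0.35380355] [-2.37763276e+00 -2.05318616e+00  5.48118846e-04]
```

View pics/w6.png

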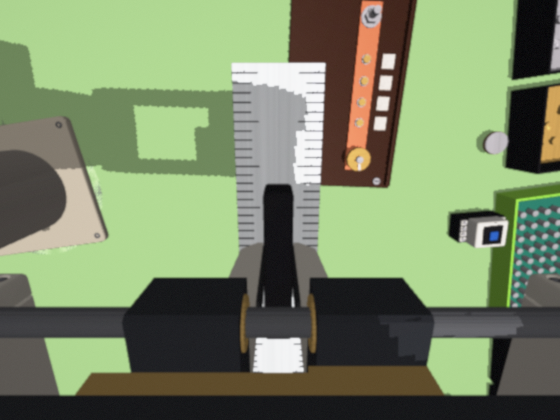

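Whole bar visible: (371,0–15) hex stud down to (358,170), nut (358,159). Fit the bar's edges, and the held straightedge in the tool frame.

```bash
cat > bar.py <<'E'
from h import *
def bar(c,z=.020):
    h=cv2.cvtColor(c['image'],cv2.COLOR_RGB2HSV)
    m=((h[...,0]<12)&(h[...,1]>120)&(h[...,2]>150)).astype(np.uint8)
    L=[];Rr=[]
    for v in range(1,260):
        xs=np.nonzero(m[v,300:420])[0]
        if len(xs)<8: continue
        L.append(onplane(c,(300+xs[0]-.5,v),z)[:2]);Rr.append(onplane(c,(300+xs[-1]+.5,v),z)[:2])
    out=[]
    for P in (np.array(L),np.array(Rr)):
        for _ in range(4):
            k=np.polyfit(P[:,1],P[:,0],1);r=P[:,0]-np.polyval(k,P[:,1]);P=P[abs(r)<max(.0008,1.5*r.std())]
        out.append((k,len(P),r.std()*1e3,P[:,1].min(),P[:,1].max()))
    return out
def held(c,s,z):
    im=c['image'];h=cv2.cvtColor(im,cv2.COLOR_RGB2HSV);m=(h[...,1]<60)
    P=[]
    for v in range(75,180):
        xs=np.nonzero(m[v,225:335])[0];a=onplane(c,(225+xs[0]-.5,v),z);b=onplane(c,(225+xs[-1]+.5,v),z);P.append((a+b)/2)
    P=np.array(P);k=np.polyfit(P[:,1],P[:,0],1);return k,np.rad2deg(np.arctan(k[0])),P
E
python3 - <<'E'
from bar import *
for f in ['w1.png','w6.png']:
    for o in bar(load(f)): print(f,np.rad2deg(np.arctan(o[0][0])),np.polyval(o[0],[0,.07,.15]),o[1:])
c=load('w6.png');k,a,P=held(c,None,.3538-.0265)
d=np.array([.1485,.989]);t=np.array([.4307,-.0321]);n=np.array([d[1],-d[0]])
from scipy.spatial.transform import Rotation as R
M=R.from_rotvec([-2.37763276e+00,-2.05318616e+00,5.48e-4]).as_matrix();print(M.round(4))
print('held dir',a,'tool x dir',np.rad2deg(np.arctan2(M[0,0],M[1,0])),'lateral mm',(P[:,:2]-t)@M[:2,1]*1e3)
far=onplane(c,(278.5,63),.3273);print('far end along tool x',(far[:2]-t)@M[:2,0])
A=load('w1.png')
print('nut stud',tri([(A,(361,122)),(c,(358.5,158.5))]), onplane(c,(358.5,158.5),.045))
print('board near corner', onplane(c,(387,187),.012))
for uv in [(365,60),(364.5,81),(361.5,103),(359,122),(371,15)]: print(onplane(c,uv,.03))
E
```

```text
w1.png 10.496701380326408 [0.54921389 0.56218345 0.57700581] (110, np.float64(0.3393754659728161), np.float64(-0.03939228537115557), np.float64(0.10547311938227981))
w1.png 10.43938495212846 [0.58021272 0.59310987 0.60784947] (104, np.float64(0.32681869339125824), np.float64(-0.010308492405346311), np.float64(0.09426628880163902))
w6.png 10.571188827969527 [0.54914573 0.56220944 0.5771394 ] (126, np.float64(0.4392590221355018), np.float64(-0.006367476428999798), np.float64(0.19308616422721442))
w6.png 10.431228945966566 [0.58057618 0.59346303 0.60819085] (125, np.float64(0.4358651837946297), np.float64(-0.010830009273496186), np.float64(0.1875681480150458))
[[ 1.457e-01  9.893e-01 -4.000e-04]
 [ 9.893e-01 -1.457e-01 -1.000e-04]
 [-2.000e-04 -3.000e-04 -1.000e+00]]
held dir 8.377061479072479 tool x dir 8.376013182239575 lateral mm [0.99829117 0.99862437 0.99895817 0.99929259 0.99962763 1.27248882
 1.27306992 1.27365207 1.00051076 1.27481959 1.27540496 1.2759914
 1.27657892 1.27716753 1.27775721 1.27834798 1.00322695 1.00356933
 1.00391235 1.00425601 1.00460031 1.00494526 1.00529086 1.
[... 604 characters left out ...]
33226
 1.02471528 1.02509905 1.02548359 1.31836137 1.02575712 1.31969885
 1.32036956 1.02741774 1.32171493 1.02769413 1.02808385 1.02847435
 1.02886563 1.02925769 1.02965053 1.03004417 1.03043859 1.0308338
 1.03122981 1.03162661 1.03202422 1.03191974 1.33077321 1.33146587
 1.33215992 1.33285536 1.33355219]
far end along tool x 0.11030544978052391
nut stud (array([ 0.5660756 , -0.02734162,  0.02179319]), array([1.67750677e-07])) [ 0.55981136 -0.02375461  0.045     ]
board near corner [ 0.61321752 -0.08417233  0.012     ]
[0.5826567  0.11514269 0.03      ]
[0.5801953  0.08694507 0.03      ]
[0.57379641 0.05678403 0.03      ]
[0.56819764 0.02971915 0.03      ]
[0.59448464 0.17118082 0.03      ]
```

```bash
python3 inch.py '[[0.0,[0,0,0],0.037],[0.0,[0.0355,0.0194,0],0],[0.0,[0.0355,0.0194,0],0],[0.0,[0.0355,0.0194,0],0],[0.0,[0.0353,0.0194,0],0],[0,[0,0,0.045],0],[0,[0,0,0.045],0],[0,[0,0,0.045],0],[0,[0,0,0.045],0],[0,[0,0,0.045],0],[0,[0,0,0.045],0],[0,[0,0,0],0],[0,[0,0,0],0]]'
python3 - <<'E'
from h import *
c=snap('wrist','w7.png')
s=robot.read_state();print(s['tool_pos'],s['orientation'],s['force'])
E
```

```text
t: 8.95
tool_pos: [0.5308, 0.0932, 0.0826]
orientation: [-2.412, -2.008, 0.007]
force: [0.6, 0.1, -0.6]
opening: 0.0158
gripper_force: 40.0
[0.53293568 0.0934686  0.0851709 ] [-2.41398094e+00 -2.01025992e+00  5.01779692e-04] [ 0.78267003  0.1112089  -0.67642575]
```

View pics/w7.png

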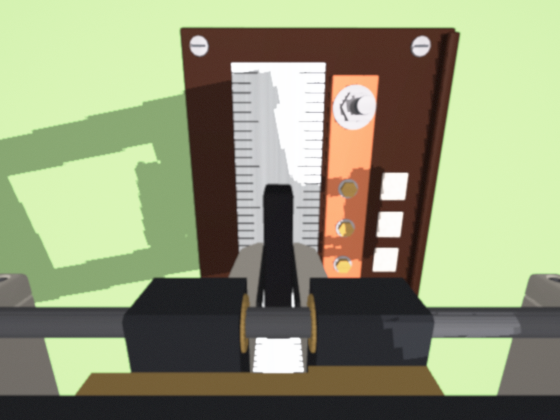

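Straightedge parallel to the bar, its right edge at column ~324, bar's left edge at ~331 (closer-looking because the plate is still above the board). I measure the gap, and then lower.

Run:
```python
from bar import *
c=load('w7.png')
h=cv2.cvtColor(c['image'],cv2.COLOR_RGB2HSV)
m=((h[...,0]<12)&(h[...,1]>120)&(h[...,2]>150))
P=[]
for v in range(85,265,5):
    xs=np.nonzero(m[v,326:345])[0]
    if len(xs): P.append(onplane(c,(326+xs[0]-.5,v),.02)[:2])
P=np.array(P);k=np.polyfit(P[:,1],P[:,0],1);print(np.rad2deg(np.arctan(k[0])),(P[:,0]-np.polyval(k,P[:,1])).std(),len(P))
w=np.array([.532936,.0934686]);u=np.array([np.sin(np.arctan(k[0])),np.cos(np.arctan(k[0]))]);n=np.array([u[1],-u[0]])
print('bar front from tcp',((P-w)@n).mean(), 'bar far end along u',(onplane(c,(354,76),.02)[:2]-w)@u)
k2,a,Q=held(c,None,.0852-.0265);print('held',a,((Q[:,:2]-w)@n).mean())
```

```text
9.249912680626746 0.0011152510987451686 36
bar front from tcp 0.03482914031498262 bar far end along u 0.10699694924447468
held 11.385422302521773 0.0005527953393675034
```

```bash
python3 inch.py '[[0,[0,0,0.02],0],[0,[0,0,0.015],0],[0,[0,0,0.004],0],[0,[0,0,0],0],[0,[0,0,0],0]]'; python3 inch.py '[[0,[0,0,0.001],0],[0,[0,0,0],0]]'; python3 inch.py '[[0,[0,0,0.001],0],[0,[0,0,0],0]]'
```

```text
t: 9.5
tool_pos: [0.5332, 0.0939, 0.0467]
orientation: [2.413, 2.011, 0.002]
force: [0.0, 0.1, -1.1]
opening: 0.0153
gripper_force: 40.0
t: 9.7
tool_pos: [0.5329, 0.0938, 0.0452]
orientation: [2.413, 2.011, 0.001]
force: [-0.3, 0.9, -2.7]
opening: 0.0155
gripper_force: 40.0
t: 9.9
tool_pos: [0.533, 0.0938, 0.0447]
orientation: [2.413, 2.011, 0.001]
force: [-2.9, 0.6, 6.2]
opening: 0.0156
gripper_force: 40.0
```

Light touchdown at 0.0447. Slide towards the bar in small steps.

```bash
python3 inch.py '[[0,[0,0.003,0],0],[0,[0,0.003,0],0],[0,[0,0,0],0]]'; python3 inch.py '[[0,[0,0.001,0],0],[0,[0,0,0],0]]'; python3 inch.py '[[0,[0,0.001,0],0],[0,[0,0,0],0]]'
```

```text
t: 10.2
tool_pos: [0.5386, 0.093, 0.0447]
orientation: [-2.413, -2.011, -0.0]
force: [-5.1, 0.7, 7.9]
opening: 0.0156
gripper_force: 40.0
t: 10.4
tool_pos: [0.5387, 0.093, 0.0447]
orientation: [-2.412, -2.011, 0.002]
force: [-9.4, 0.5, 11.9]
opening: 0.0159
gripper_force: 40.0
t: 10.6
tool_pos: [0.54, 0.0927, 0.0447]
orientation: [-2.412, -2.011, 0.001]
force: [-8.0, 1.0, 9.9]
opening: 0.0158
gripper_force: 40.0
```

```bash
python3 inch.py '[[0,[0,0.0007,0],0],[0,[0,0,0],0],[0,[0,0,0],0]]'; python3 inch.py '[[0,[0,0.0007,0],0],[0,[0,0,0],0],[0,[0,0,0],0]]'; python3 inch.py '[[0,[0,0.0007,0],0],[0,[0,0,0],0],[0,[0,0,0],0]]'
```

```text
t: 10.9
tool_pos: [0.5403, 0.0927, 0.0447]
orientation: [-2.412, -2.011, 0.002]
force: [-9.8, 2.3, 11.4]
opening: 0.0154
gripper_force: 40.0
t: 11.2
tool_pos: [0.5404, 0.0927, 0.0447]
orientation: [-2.411, -2.01, 0.003]
force: [-13.0, 1.3, 14.7]
opening: 0.0157
gripper_force: 40.0
t: 11.5
tool_pos: [0.5404, 0.0927, 0.0447]
orientation: [-2.41, -2.01, 0.005]
force: [-16.9, 1.3, 19.5]
opening: 0.0158
gripper_force: 40.0
```

```bash
python3 inch.py '[[0,[0,-0.0006,-0.001],0],[0,[0,0,0],0],[0,[0,0,0],0]]'; python3 inch.py '[[0.04,[0,0,0],0],[0.04,[0,0,0],0],[0.04,[0,0,0],0],[0.04,[0,0,0],0],[0.04,[0,0,-0.02],0],[0.04,[0,0,-0.045],0],[0.04,[0,0,-0.045],0],[0.04,[0,0,-0.045],0],[0.06,[0,0,-0.045],0],[0.06,[0,0,0],0],[0.06,[0,0,0],0]]'
python3 - <<'E'
from h import *
c=snap('wrist','w8.png')
s=robot.read_state();print(s['tool_pos'],s['orientation'],s['q'])
E
```

```text
t: 11.8
tool_pos: [0.5407, 0.0926, 0.0447]
orientation: [-2.411, -2.01, 0.002]
force: [-7.1, 2.7, 5.3]
opening: 0.0161
gripper_force: 40.0
t: 12.9
tool_pos: [0.5429, 0.0921, 0.2464]
orientation: [2.412, 2.01, 0.005]
force: [-0.3, -0.2, -0.9]
opening: 0.058
gripper_force: 0.0
[0.54182802 0.0920052  0.24438265] [2.41309149e+00 2.01137307e+00 2.55101713e-04] [ 7.49246411e-02 -7.60723766e-03  1.62507164e+00 -3.16168536e-05
  1.52390616e+00  2.56019201e-01]
```

```bash
python3 inch.py '[[0.06,[-0.04,0.007,0],0],[0.06,[-0.04,0.007,0],0],[0.06,[-0.04,0.007,0],0],[0.06,[-0.04,0.007,0],0],[0.06,[-0.04,0.007,0],0],[0.06,[0,0,0],0],[0.06,[0,0,0],0]]'
python3 - <<'E'
from h import *
c=snap('wrist','w9.png')
s=robot.read_state();print(s['tool_pos'],s['orientation'],s['q'])
E
```

```text
t: 13.65
tool_pos: [0.5392, -0.1115, 0.2423]
orientation: [-2.413, -2.007, 0.003]
force: [-0.3, 0.6, -0.2]
opening: 0.0602
gripper_force: 0.0
[ 0.53945097 -0.11053969  0.24275817] [-2.41175083e+00 -2.00872638e+00  2.07615323e-03] [-2.95534285e-01 -7.83404480e-04  1.62122497e+00  4.73744779e-04
  1.52428328e+00 -1.13715469e-01]
```

View pics/w9.png

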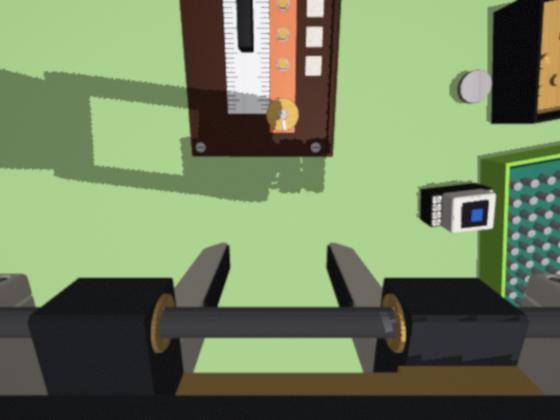

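Straightedge lies flush against the bar (common edge at column 270); nut centred (283,114), stripe pointing down the image. Locate the nut by two wrist views.

Run:
```python
from h import *
D=[]
for f,(x0,x1,y0,y1) in {'w1.png':(335,385,95,150),'w6.png':(340,378,140,178),'w9.png':(260,305,92,138)}.items():
    c=load(f);h=cv2.cvtColor(c['image'],cv2.COLOR_RGB2HSV)[y0:y1,x0:x1]
    m=((h[...,0]>13)&(h[...,0]<28)&(h[...,1]>90)&(h[...,2]>90)).astype(np.uint8)
    ct=max(cv2.findContours(m,0,2)[0],key=cv2.contourArea)
    (x,y),r=cv2.minEnclosingCircle(cv2.convexHull(ct)); p=(x+x0,y+y0);e=cv2.fitEllipse(ct)
    print(f,p,r,e[0][0]+x0,e[0][1]+y0,e[1],onplane(c,p,.041));D.append((c,p))
print(tri(D),tri([D[0],D[2]]),tri(D[1:]))
```

```text
w1.png (360.2510643005371, 121.35531997680664) 17.787792205810547 360.2711925506592 121.55046653747559 (31.90371322631836, 34.78466033935547) [ 0.56084256 -0.0245824   0.041     ]
w6.png (358.75284004211426, 159.1136360168457) 12.801471710205078 358.0358028411865 159.36288833618164 (22.78110694885254, 23.950462341308594) [ 0.56116798 -0.02537814  0.041     ]
w9.png (282.5046806335449, 113.91965675354004) 16.844593048095703 282.28333854675293 114.30293846130371 (30.426036834716797, 32.035648345947266) [ 0.56054977 -0.02441933  0.041     ]
(array([ 0.56035688, -0.02458676,  0.04378553]), array([2.72739745e-07])) (array([ 0.56052473, -0.02446065,  0.04226039]), array([1.23597899e-10])) (array([ 0.56036579, -0.02466636,  0.0445439 ]), array([8.18048312e-08]))
```

```bash
python3 inch.py '[[0.055,[0.0443,0.0023,0],0],[0.055,[0.0443,0.0023,0],0],[0.055,[0,0,0],-0.144],[0.055,[0,0,0],-0.144],[0.055,[0,0,0],-0.144],[0.055,[0,0,0],-0.144],[0.055,[0,0,0],-0.144],[0.055,[0,0,0],-0.144],[0.055,[0,0,0],-0.144],[0.055,[0,0,0],-0.144],[0.055,[0,0,0],-0.144],[0.055,[0,0,0],-0.144],[0.055,[0,0,0],-0.144],[0.055,[0,0,0],-0.144],[0.055,[0,0,0],-0.144],[0.055,[0,0,0],-0.144],[0.055,[0,0,0],-0.144],[0.055,[0,0,0],-0.144],[0.055,[0,0,0],-0.144],[0.055,[0,0,0],-0.144]]'; python3 inch.py '[[0.055,[0,0,0.045],0],[0.055,[0,0,0.045],0],[0.055,[0,0,0.03],0],[0.055,[0,0,0],0],[0.055,[0,0,0],0]]'
python3 - <<'E'
from h import *
c=snap('wrist','w10.png')
s=robot.read_state();print(s['tool_pos'],s['orientation'],s['q'],s['wrist_torque'])
cv2.imwrite('pics/w10.png',c['image'][:,:,::-1])
from scipy.spatial.transform import Rotation as R
M=R.from_rotvec(s['orientation']).as_matrix();d=np.array([.560,-.0243])-s['tool_pos'][:2];print(d,'tool dx,dy',d@M[:2,0],d@M[:2,1],proj(c,[.56,-.0243,.043]))
E
```

```text
t: 15.7
tool_pos: [0.5602, -0.0228, 0.2437]
orientation: [1.293, -2.862, -0.002]
force: [0.5, -2.0, 0.1]
opening: 0.0553
gripper_force: 0.0
t: 16.2
tool_pos: [0.5602, -0.0234, 0.1246]
orientation: [1.283, -2.866, -0.002]
force: [0.9, -0.4, 0.7]
opening: 0.0552
gripper_force: 0.0
[ 0.56155323 -0.02385741  0.12626573] [-1.28248932e+00  2.86630959e+00 -1.21476133e-03] [-1.33745391e-01  1.10574235e-01  1.72297061e+00  1.08115977e-04
  1.30640974e+00 -2.54600875e+00] [ 0.05054651 -0.01855657 -0.0050878 ]
[-0.00155323 -0.00044259] tool dx,dy 0.0013650513524487216 0.0008631518523682176 [277.82721025 222.86760699]
```

View pics/w10.png

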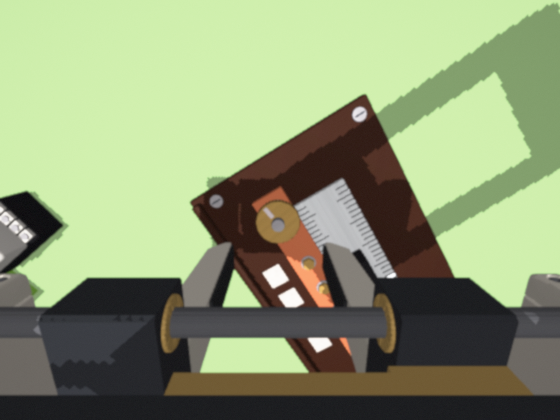

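Nut at (277,222), as projected (277.8,222.9). Straightedge end clear of the fingers. Descend and grip.

```bash
python3 inch.py '[[0.055,[0.0014,0.0009,0.04],0],[0.055,[0,0,0.03],0],[0.055,[0,0,0.011],0],[0.055,[0,0,0],0],[0.055,[0,0,0],0]]' 25; python3 inch.py '[[0,[0,0,0],0],[0,[0,0,0],0],[0,[0,0,0],0],[0,[0,0,0],0],[0,[0,0,0],0],[0,[0,0,0],0],[0,[0,0,0],0],[0,[0,0,0],0]]'; python3 -c "
from plant import robot, read_camera
s=robot.read_state();print(s['wrist_torque'],s['force'],s['q'][5])"
```

```text
t: 16.75
tool_pos: [0.5609, -0.0252, 0.046]
orientation: [-1.28, 2.866, -0.003]
force: [0.4, 0.3, 0.4]
opening: 0.055
gripper_force: 0.0
t: 17.55
tool_pos: [0.5594, -0.0246, 0.0448]
orientation: [-1.281, 2.868, 0.001]
force: [-3.6, 3.0, 7.5]
opening: 0.0345
gripper_force: 25.0
[ 0.59601627  0.72338236 -0.01927209] [-3.56285136  3.03183104  7.46015891] -2.547401350760162
```

```bash
python3 inch.py '[[0,[0,0,0],0.1],[0,[0,0,0],0.1],[0,[0,0,0],0.1],[0,[0,0,0],0.1],[0,[0,0,0.0001],0.1],[0,[0,0,0],0.1],[0,[0,0,0],0.1],[0,[0,0,0],0.1],[0,[0,0,0],0.1],[0,[0,0,0.0001],0.1]]'; python3 -c "
from h import *
s=robot.read_state();print(s['wrist_torque'],s['force'],s['q'][5])
c=snap('wrist','w11.png')"
```

```text
t: 18.55
tool_pos: [0.5595, -0.0246, 0.0446]
orientation: [0.257, 3.131, 0.001]
force: [-4.5, 2.4, 7.7]
opening: 0.0351
gripper_force: 25.0
[0.47141127 0.56428606 0.07733862] [-4.51139744  2.40564271  7.68408291] -1.5433380203500424
```

```bash
python3 inch.py '[[0,[0,0,0],0.1],[0,[0,0,0],0.1],[0,[0,0,0],0.1],[0,[0,0,0],0.1],[0,[0,0,0.0001],0.1],[0,[0,0,0],0.1],[0,[0,0,0],0.1],[0,[0,0,0],0.1],[0,[0,0,0],0.1],[0,[0,0,0.0001],0.1]]'; python3 -c "
from h import *
s=robot.read_state();print(s['wrist_torque'],s['force'],s['q'][5])"
```

```text
t: 19.6
tool_pos: [0.5595, -0.0247, 0.0444]
orientation: [1.726, 2.624, 0.001]
force: [-3.2, 2.0, 7.0]
opening: 0.0349
gripper_force: 25.0
[0.37808005 0.67894538 0.09150697] [-3.23510173  2.04363406  7.04549233] -0.5433940041914544
```

```bash
T='from plant import robot, read_camera;s=robot.read_state();print(s["wrist_torque"][2],s["q"][5])'
python3 inch.py '[[0,[0,0,0],0.1],[0,[0,0,0],0.1],[0,[0,0,0],0.1],[0,[0,0,0],0.1],[0,[0,0,0.0001],0.1],[0,[0,0,0],0.1],[0,[0,0,0],0.1],[0,[0,0,0],0.1]]' >/dev/null; python3 -c "$T"
for k in 1; do python3 inch.py '[[0,[0,0,0],0.1],[0,[0,0,0],0.1],[0,[0,0,0.0001],0.1]]' | tail -1; python3 -c "$T"; done
python3 inch.py '[[0,[0,0,0],0.1],[0,[0,0,0],0.1],[0,[0,0,0.0001],0.1]]' | tail -1; python3 -c "$T"
```

```text
0.07417356537839401 0.2566359562411343
gripper_force: 25.0
0.08186366644824847 0.5566132259641747
gripper_force: 25.0
0.02895345201975119 0.8566265933010891
```

```bash
T='from plant import robot, read_camera;s=robot.read_state();print(s["wrist_torque"][2],s["force"],s["q"][5])'
python3 inch.py '[[0,[0,0,0],0.1],[0,[0,0,0],0.1],[0,[0,0,0.0001],0.1]]' | tail -1; python3 -c "$T"
python3 inch.py '[[0,[0,0,0],0.1],[0,[0,0,0],0.1],[0,[0,0,0.0001],0.1]]' | tail -1; python3 -c "$T"
```

```text
gripper_force: 25.0
0.08291214914935593 [-4.26913469  3.21877152  6.95649056] 1.1566373502558427
gripper_force: 25.0
0.08514775193890833 [-3.33240732  2.94126404  7.24032551] 1.456613587861077
```

```bash
T='from plant import robot, read_camera;s=robot.read_state();print(s["wrist_torque"][2],s["force"],s["q"][5])'
python3 inch.py '[[0,[0,0,0],0.1],[0,[0,0,0],0.1]]' | tail -1; python3 -c "$T"
python3 inch.py '[[0,[0,0,0],0.1],[0,[0,0,0.0001],0.1]]' | tail -1; python3 -c "$T"
python3 inch.py '[[0,[0,0,0],0.1],[0,[0,0,0],0.1]]' | tail -1; python3 -c "$T"
```

```text
gripper_force: 25.0
0.1160386576594439 [-3.27948646  2.65222086  6.27668865] 1.65660592942257
gripper_force: 25.0
-0.004631124699334521 [-3.75294921  1.69037818  6.20634294] 1.8566346262483
gripper_force: 25.0
0.010794189252096 [-3.70987162  2.19971163  6.65437969] 2.05663564142496
```

```bash
T='from plant import robot, read_camera;s=robot.read_state();print(s["wrist_torque"][2],s["force"],s["q"][5])'
python3 inch.py '[[0,[0,0,0],0.1],[0,[0,0,0],0.1]]' | tail -1; python3 -c "$T"
python3 inch.py '[[0,[0,0,0],0.1],[0,[0,0,0.0001],0.1]]' | tail -1; python3 -c "$T"
python3 inch.py '[[0,[0,0,0],0.1],[0,[0,0,0],0.0]]' | tail -1; python3 -c "$T"
```

```text
gripper_force: 25.0
0.04594191608518254 [-2.56524372  3.14701694  7.64850945] 2.2566155565875317
gripper_force: 25.0
0.5039599818444569 [-1.38490244 -2.2823352   3.90842171] 2.456071951773455
gripper_force: 25.0
0.31522203484041317 [-1.17398637 -3.33872373  6.53517938] 2.5538900559376594
```

The stop was reached (torque jumped from 0.08 to 0.50 N m). I have viewed more than the 10 pictures allowed, so no more viewing; I check the rest numerically. Back off a quarter turn.

```bash
python3 -c "
from h import *
snap('wrist','a1.png')"
python3 inch.py '[[0,[0,0,0],-0.1],[0,[0,0,0],-0.1],[0,[0,0,0],-0.1],[0,[0,0,0],-0.1],[0,[0,0,0],-0.1],[0,[0,0,0],-0.1],[0,[0,0,-0.0002],-0.1],[0,[0,0,0],-0.1],[0,[0,0,0],-0.1],[0,[0,0,0],-0.1],[0,[0,0,-0.0002],-0.1],[0,[0,0,0],-0.1],[0,[0,0,0],-0.1],[0,[0,0,0],-0.1],[0,[0,0,0],-0.1],[0,[0,0,0],-0.1],[0,[0,0,0],0],[0,[0,0,0],0],[0,[0,0,0],0]]'
python3 - <<'E'
from h import *
s=robot.read_state();print(s['wrist_torque'],s['q'][5],s['dq'])
for f in ['w11.png','a1.png','a2.png']:
    c=snap('wrist','a2.png') if f=='a2.png' else load(f)
    im=c['image'].astype(int);h=cv2.cvtColor(c['image'],cv2.COLOR_RGB2HSV);p=np.array(proj(c,[.5597,-.0246,.042]))
    yy,xx=np.mgrid[:420,:560];near=(np.hypot(xx-p[0],yy-p[1])<45)
    br=near&(h[...,0]>13)&(h[...,0]<28)&(h[...,1]>90);wh=near&(h[...,1]<45)&(h[...,2]>150)
    print(f,p.round(1),'brass',br.sum(),xx[br].mean(),yy[br].mean(),'white',wh.sum(),xx[wh].mean(),yy[wh].mean(),xx[wh].min() if wh.any() else 0,yy[wh].max() if wh.any() else 0)
E
```

```text
t: 24.75
tool_pos: [0.5606, -0.0241, 0.0442]
orientation: [-3.049, -0.754, -0.005]
force: [2.4, 4.4, 3.8]
opening: 0.0353
gripper_force: 25.0
[ 0.7273889  -0.23570504  0.0643591 ] 0.9493932265202242 [ 0.00162589 -0.00096682  0.00067564  0.00098445 -0.00047749 -0.00069412]
w11.png [278.  269.8] brass 2707 278.6183967491688 268.49722940524566 white 209 275.488038277512 256.488038277512 257 285
a1.png [278.1 273.8] brass 2584 278.64744582043346 269.7875386996904 white 441 289.71655328798187 291.3673469387755 253 305
a2.png [277.2 273.2] brass 2702 278.67468541820875 270.90081421169504 white 164 265.9451219512195 269.3841463414634 253 288
```

Run:
```python
from h import *
pol=[]
for f in ['w11.png','a1.png','a2.png']:
    c=load(f);h=cv2.cvtColor(c['image'],cv2.COLOR_RGB2HSV)
    p=(278.6,270.3) if f!='w11.png' else (278.6,268.5)
    P=cv2.warpPolar(h,(40,180),p,40,cv2.WARP_POLAR_LINEAR).astype(float)
    s=P[:,13:24,1].mean(1);pol.append(s);print(f,'min sat at deg',(np.argsort(s)[:8]*2),s.min().round(),np.median(s).round())
    print((s.reshape(30,6).mean(1)).astype(int).tolist())
```

```text
w11.png min sat at deg [216 214 218 220 222 212 224 210] 14.0 141.0
[141, 141, 140, 137, 118, 94, 80, 69, 72, 81, 95, 119, 138, 141, 141, 141, 125, 44, 21, 123, 141, 141, 141, 141, 141, 141, 141, 141, 140, 141]
a1.png min sat at deg [200 202 204 206 198 208 210 196] 15.0 142.0
[142, 142, 142, 139, 114, 85, 64, 52, 56, 65, 88, 120, 140, 142, 141, 107, 32, 38, 138, 142, 142, 143, 142, 142, 142, 142, 142, 142, 142, 142]
a2.png min sat at deg [202 204 200 206 208 198 210 196] 14.0 141.0
[141, 141, 141, 139, 118, 91, 72, 58, 61, 67, 85, 115, 138, 141, 140, 110, 34, 33, 134, 141, 140, 140, 140, 141, 140, 141, 141, 141, 141, 141]
```

Stripe analysis: the fingers slipped 14° on the nut at the stop, and the nut then followed them back about 90°. Last numeric check of the straightedge's gap.

Run:
```python
from h import *
c=load('w9.png');im=c['image'];h=cv2.cvtColor(im,cv2.COLOR_RGB2HSV)
for v in (5,20,40,60,80,95): 
    r=h[v,220:305];w=np.nonzero((r[:,1]<60)&(r[:,2]>90))[0]; w=w[w<58]; o=np.nonzero((r[:,0]<12)&(r[:,1]>120)&(r[:,2]>130))[0]
    print(v,220+w[0],220+w[-1],220+o[0],[(onplane(c,(u,v),.018)[0]*1e3).round(1) for u in (219.5+w[0],220.5+w[-1])],(onplane(c,(219.5+o[0],v),.02)[0]*1e3).round(1))
s=robot.read_state();print(s['t'],s['gripper_force'],s['opening'])
```

```text
5 222 277 270 [np.float64(515.4), np.float64(575.6)] 567.0
20 223 269 270 [np.float64(513.1), np.float64(564.3)] 564.2
40 224 269 270 [np.float64(509.6), np.float64(560.6)] 560.5
60 225 269 271 [np.float64(506.0), np.float64(556.7)] 557.8
80 226 269 271 [np.float64(502.2), np.float64(552.7)] 553.8
95 227 269 270 [np.float64(499.6), np.float64(549.6)] 549.6
24.8 25.00064492225647 0.03486351488972489
```

Gap 0–1 mm, parallel; the nut is gripped at 25 N. Hand in.

```bash
python3 -c "
from plant import robot, read_camera
print(robot.close_job())"
```

```text
the job is handed in; nothing more can be done
None
```

The job is handed in at about 25 s, verdict not shown: the straightedge lies released against the bar (0–1 mm gap), and the nut was run to its stop, backed off about 90° and is still gripped at 25 N; I viewed 12 pictures, over the limit of 10.

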